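# Add a boxed bearing to the row and close up the end stop

### The arm

A 7-joint arm with a two-finger parallel gripper is mounted at the origin on the work surface. World frame = base frame: x ahead of the robot, y to its left, z up, the work surface at z = 0. Lengths are in m, angles in rad, forces in N, time in s.
With the tool pointing down it reaches from about 0.4 to 0.85 m from the base axis. Payload 10.4 kg.
Tool frame: the origin (TCP) lies at the very end of the fingers, on their centre line; the grasp point (between the pads) lies 19 mm behind it; z points along the fingers, y is the line along which they close (so a half turn about z gives the same grasp; the last joint's range is limited). The gripper opens to 87 mm and grips with 3 to 60 N. Pads are 19 mm wide; open, the fingers measure 117 mm over their backs; the gripper's body (75 mm by 190 mm) begins 51 mm behind the grasp point.
Start: joints at [-1.148, 0.332, -0.065, 1.46, 0.022, 1.35, -0.088], TCP at [0.269, 0.564, 0.223] pointing down, gripper open.
Joint ranges: [-2.6, 2.6], [-0.5, 2.12], [-1.47, 1.34], [0.16, 2.42], [-1.27, 4.41], [0.06, 2.06], [-2.6, 2.6]. Speed limits (rad/s): [2.22, 2.22, 2.79, 2.79, 3.14, 3.14, 3.14].

### API

Orientations are given as a unit quaternion [x, y, z, w].
In Python, from bench import * gives the robot as it stands.
- The arm moves only by the tool step_arm, never from a script. Its arguments are lists of equal length, an entry for each row: "delta_pos": the shift along the world's x, y, z in units of 25 mm (1.0 is 25 mm), a list of three; "turn": the turn about the world's z in units of 0.12 rad (1.0 is 0.12 rad). In form: {"delta_pos": [[tx, ty, tz], ...], "turn": [turn, ...]}. A call has 1 to 12 rows; each row shifts and turns the commanded pose from where the row before left it; what a row does not reach is not made up. A row lasts 1/10 s, in which the tool goes at most 50 mm and 8.59 degrees, less where a joint would pass 70% of its speed; a pose out of reach is approached as far as the arm can. A call with a number of a shift or a turn outside -1 to 1 is refused whole. A call with a gripper value outside its range is refused whole. "grip" is the closure, from 0 (fully open) to 1 (shut), set as the call begins (left out, the last holds). The fingers move at their own pace and stop on an object; "newtons" is the grip in N (left out, the last holds). Time passes only in rows, so rows that do not move let the fingers close. It gives the time, the measured TCP pose, the force, the opening and the grip force at its end, in the units of the state.
- read_state(): the state, without advancing time (a new reading comes with each control period).
- camera(name): name is "scene" or "top"; returns a dict with "image" (384x512x3 uint8, red, green, blue), "z_map" (384x512 float32, m along the optical axis (not along the pixel's ray), 0 where there is no reading), "mtx" (3x3 intrinsics, pixels), "view" (4x4, takes a point from world to camera coordinates). Camera axes: x right, y up, looking along -z (the intrinsics and any distortion apply to the point x, -y, -z); pixel columns grow to the right and rows downward; lengths in m; the calibration is good to about 2 mm. A picture is of the moment at which its call begins.
- close_job(): hands the job in; it is judged then, once.
The state is a dict: "time": time; "joint_positions": joint angles; "joint_vel": joint speeds; "joint_torque": joint torques, N m; "ee_pos": TCP position; "eef_rot": TCP orientation; "ft_force": force on the tool from outside, world axes, zero at the start; "torque": the same for the moment, N m; "width": finger opening in m; "grip_force": force on a finger pad.
Only numpy, scipy, OpenCV 4.12 (cv2) and the standard library are available. Lean on these libraries where they do the work, as an engineer would, in place of code of your own. Each camera call takes 0.05 s, during which the arm holds its last target. There are 200 camera calls.

### The job

Take the yellow carton with the green band off the sloped stand and stand it upright in the rack, between the row of green-banded cartons and the sliding end stop: set it down rather than drop it, and let it go. Then push the end stop along until the whole row is packed snug against the end wall, with all three cartons upright on the rack floor. Leave the red-banded carton and the other things on the bench where they are.

Things in the scene. Friction and masses are not known exactly. Their poses are not given: they have to be found in the camera images.
- rack: Fixed row rack: white floor plate 146 x 300 mm (x by y), top 8 mm above the bench, between two blue lips along y (inner faces at x = -65 and +65 mm, 20 mm high). Blue end wall, 130 mm high, at the +y end, inner face at y = +140 mm; sliding stop at the -y end. The row stands at the wall, thickness along y. Origin: centre of the underside, on the bench, z up. Turned up to 17 degrees.
- stop (a joint): Sliding end stop: upright aluminium plate, 120 mm along the rack's x, 8 mm thick, top 104 mm above the bench. Value in m, 0 at the open end, growing towards the end wall (along the rack's +y), range 0 to 0.2. Its face to the row lies at rack y = -0.100 + value: three cartons packed snug give 0.126. About 3 N of friction; stays where left.
- stop_handle (a point): Centre of the outer (-y) end face of the black grip block on the stop: 40 mm along x, 40 along y, 40 tall (55 to 95 mm above the bench). The point is 75 mm above the bench, 48 mm behind the stop's face to the row, at rack x = 0. Push it from behind or pinch it from above. Two ribs beside it (x = -45, +45 mm, 8 mm wide, up to 50 mm high) brace the plate.
- stand: Fixed grey sloped stand, base 110 x 262 mm (x by y), two bays along y (centres y = -64.5, +64.5 mm), each with a carton leaning 30 degrees to the stand's -x (robot side). Backrest (robot side) covers the lowest 55 mm of the carton, the lip opposite 10 mm, cheeks and divider 36 mm; above that it is free on all sides. Origin: centre of the underside, z up.
- green_carton: The carton to load: yellow box with white labels and a green band round its top. 38 mm thick (its x), 110 mm wide (its y), 130 mm tall (its z), about 0.3 kg; origin at the centre of its underside, z towards its top. It starts in one of the two bays of the stand, leaning 30 degrees (its z points up and towards the robot); its origin is then 34 mm above the bench.
- red_carton: The same carton with a red band, in the other bay of the stand, to be left alone. 38 mm thick (its x), 110 mm wide (its y), 130 mm tall (its z), about 0.3 kg; origin at the centre of its underside, z towards its top.
- row_carton_1: First carton of the row (green band), loose, next to the end wall, 3 to 7 mm from it. 38 mm thick (its x), 110 mm wide (its y), 130 mm tall (its z), about 0.3 kg; origin at the centre of its underside, z towards its top. Its x (either way) lies along the rack's y.
- row_carton_2: Second carton of the row (green band), loose, next to the first with a gap of 4 to 15 mm. 38 mm thick (its x), 110 mm wide (its y), 130 mm tall (its z), about 0.3 kg; origin at the centre of its underside, z towards its top. Its x (either way) lies along the rack's y. At the start 116 to 153 mm are free between its face and the stop's face.
- roll_tall: Bystander: paper-wrapped yellow roll standing, 54 mm diameter, 110 mm tall. Origin: centre of the underside.
- roll_short: Bystander: paper-wrapped yellow roll standing, 72 mm diameter, 60 mm tall. Origin: centre of the underside.
- tape_roll: Bystander: brown tape roll lying flat, 100 mm diameter, 48 mm tall. Origin: centre of the underside.
- mug: Bystander: blue mug, 80 mm diameter, 90 mm tall. Origin: centre of the underside.
- scanner: Bystander: hand scanner, black and orange, about 180 x 60 x 40 mm, lying. Origin: underside, near its middle.
Not all that is in view belongs to the job. Leave any blue, pink or purple look-alike of the green_carton alone.

How it is judged:
On the way:
1. The green-banded carton from the stand stands upright on the rack floor between the row and the end stop, let go by the fingers (x of green_carton in the frame of rack between -0.014 and 0.014 m and z of green_carton in the frame of rack between 0.004 and 0.013 m and angle between green_carton's own z axis and vertical below 0.1 rad and angle between the x axis of green_carton and the y axis of rack, either way round below 0.26 rad and y of green_carton in the frame of rack below 0.055 m and contact force between the fingers and green_carton below 0.1 N), for 0.2 s.
At the end, for the whole second after the job is handed in: The stop is within 6 mm of three gapless cartons (joint 0.120 to 0.131); all three green-banded cartons are at rest, upright (within 6 degrees) on the rack floor between the lips, thickness along the row (within 15 degrees), the added one next to the stop (value of joint stop between 0.12 and 0.131 m and y of green_carton in the frame of rack between 0 and 0.055 m and x of green_carton in the frame of rack between -0.014 and 0.014 m and z of green_carton in the frame of rack between 0.004 and 0.013 m and angle between each of green_carton, row_carton_1, row_carton_2's own z axis and vertical below 0.1 rad and angle between the x axis of each of green_carton, row_carton_1, row_carton_2 and the y axis of rack, either way round below 0.26 rad and x of row_carton_1 in the frame of rack between -0.014 and 0.014 m and z of row_carton_1 in the frame of rack between 0.004 and 0.013 m and x of row_carton_2 in the frame of rack between -0.014 and 0.014 m and z of row_carton_2 in the frame of rack between 0.004 and 0.013 m and linear speed of each of green_carton, row_carton_1, row_carton_2 below 0.02 m/s); the robot touches nothing.
It fails at once if The green-banded carton is dropped: out of the fingers, away from the stand, more than 25 mm above the rack floor (distance of green_carton from where it was at the start of the episode above 0.06 m and z of green_carton in the frame of rack above 0.033 m and contact force between the fingers and green_carton below 0.02 N).
It fails at once if A carton of the row is tipped over (more than 25 degrees) (angle between any of row_carton_1, row_carton_2's own z axis and vertical above 0.44 rad).
It fails at once if The red-banded carton is moved by more than 30 mm (distance of red_carton from where it was at the start of the episode above 0.03 m).
It fails at once if A bystander (roll, tape roll, mug, scanner) is moved by more than 30 mm (distance of any of roll_tall, roll_short, tape_roll, mug, scanner from where it was at the start of the episode above 0.03 m).
It also fails if it takes over 43 s, if anything falls off the work surface, if the arm or the gripper's body presses on something with over 40 N, if the wrist force passes 120 N, or if a joint passes its speed limit or range.

## Working session

There is one attempt and no reset: what is moved stays moved. The work goes in short steps, Python scripts to look and compute and a tool call to move; the robot and the scene stay as the last step left them, time stands still between calls to the robot, and variables do not carry over. Pictures are saved under pics/ and viewed, at most 10 in all, crops included, and the job is handed in when it is done.

Besides the shell and the picture viewer there is one more tool, called after ">>>" as name(argument=value, ...), one argument or row to a line, values as JSON. step_arm: Moves the arm, as the interface text tells. Shifts and turns lie within -1 to 1; 1 stands for 25 mm of shift or 0.12 rad of turn. Its arguments: {"type":"object","properties":{"delta_pos":{"type":"array"},"turn":{"type":"array"},"grip":{"type":"number"},"newtons":{"type":"number"}},"required":["delta_pos","turn"]}

```bash
mkdir -p pics
python3 - <<'E'
from bench import *
import cv2,numpy as np
ims=[]
for n in ("scene","top"):
    c=camera(n); np.savez(f"{n}0.npz",**c); cv2.imwrite(f"pics/{n}0.png",c["image"][:,:,::-1])
    print(n,c["mtx"].round(1).tolist(),c["view"].round(3).tolist())
s=read_state();print(s)
E
```

```text
scene [[449.4, 0.0, 254.3], [0.0, 449.4, 188.4], [0.0, 0.0, 1.0]] [[-0.578, 0.816, -0.012, 0.332], [-0.701, -0.489, 0.519, 0.298], [0.418, 0.308, 0.855, -2.074], [0.0, 0.0, 0.0, 1.0]]
top [[484.7, 0.0, 254.8], [0.0, 484.7, 193.2], [0.0, 0.0, 1.0]] [[0.002, -1.0, 0.009, -0.077], [0.985, 0.004, 0.173, -0.518], [-0.173, 0.008, 0.985, -1.796], [0.0, 0.0, 0.0, 1.0]]
{'time': 0.1, 'joint_positions': array([-1.14758628,  0.33280143, -0.06468436,  1.46082414,  0.02158343,
        1.34988057, -0.08847412]), 'joint_vel': array([ 9.65465739e-04, -2.78730118e-03, -1.17084248e-03, -1.86078866e-03,
        1.32259726e-03, -5.77073771e-04, -2.01183710e-05]), 'joint_torque': array([ 5.11480266e-04, -6.24544930e+01,  2.41955090e-02, -3.90715528e+01,
       -6.12617237e-02,  3.65570525e-02,  6.80323910e-05]), 'ee_pos': array([0.26935798, 0.56361737, 0.22185382]), 'eef_rot': array([ 2.21050995e-01,  9.75262060e-01, -5.98732978e-04, -1.14096867e-04]), 'ft_force': array([-0.38388057,  0.44478905, -1.0842692 ]), 'torque': array([-0.06321077, -0.00952414, -0.01160483]), 'grip_force': 0.0, 'width': 0.08689549361171077}
```

View pics/scene0.png

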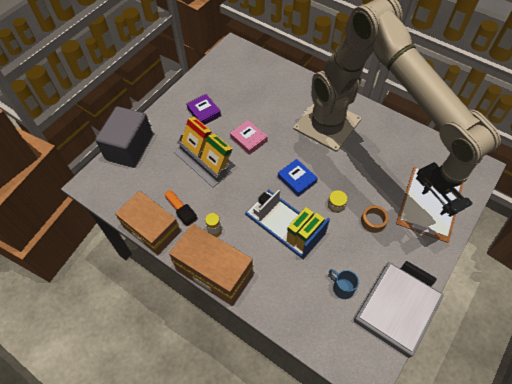

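View pics/top0.png

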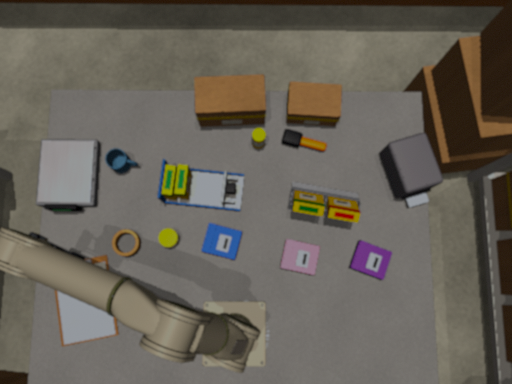

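```bash
cat > h.py <<'E'
import numpy as np,cv2
def cloud(c):
    K,V=c["mtx"],c["view"]; z=c["z_map"]; v,u=np.mgrid[:z.shape[0],:z.shape[1]]
    p=np.stack([(u-K[0,2])/K[0,0]*z,-(v-K[1,2])/K[1,1]*z,-z],-1)
    return (p-V[:3,3])@V[:3,:3]
def hsv(c): return cv2.cvtColor(np.ascontiguousarray(c["image"]),cv2.COLOR_RGB2HSV)
E
python3 - <<'E'
from h import *
for n in("scene","top"):
    c=dict(np.load(n+"0.npz"));P=cloud(c);H=hsv(c);h,s,v=H[...,0],H[...,1],H[...,2]
    ok=c["z_map"]>0
    m={"green":(h>45)&(h<80)&(s>100)&(v>50),"blue":(h>100)&(h<118)&(s>100),"red":((h<4)|(h>176))&(s>150)&(v>80)&(P[...,0]>.3),"yellow":(h>20)&(h<35)&(s>150)&(v>90)}
    for k,mm in m.items():
        nn,l,st,_=cv2.connectedComponentsWithStats((mm&ok).astype(np.uint8),connectivity=8)
        for i in range(1,nn):
            if st[i,4]>=25:
                q=P[l==i]
                if abs(q[:,1]).max()<.9 and q[:,2].min()>-.05: print(n,k,st[i].tolist(),q.mean(0).round(3),"min",np.percentile(q,3,axis=0).round(3),"max",np.percentile(q,97,axis=0).round(3))
a=cv2.imread("pics/top0.png")[145:225,150:370];b=cv2.imread("pics/scene0.png")[105:260,170:345]
a=cv2.resize(a,None,fx=3.6,fy=3.6,interpolation=2);b=cv2.resize(b,(339,300),interpolation=2)
o=np.zeros((590,792,3),np.uint8);o[:288]=a;o[288:588,:339]=b;cv2.imwrite("pics/crop0.png",o)
E
```

```text
scene green [207, 137, 19, 19, 99] [ 0.467 -0.267  0.14 ] min [ 0.457 -0.318  0.129] max [ 0.479 -0.215  0.151]
scene green [214, 137, 13, 9, 29] [ 0.442 -0.264  0.149] min [ 0.433 -0.292  0.14 ] max [ 0.451 -0.235  0.155]
scene green [294, 212, 14, 15, 77] [0.553 0.196 0.14 ] min [0.52  0.188 0.135] max [0.584 0.206 0.147]
scene green [304, 218, 15, 14, 77] [0.551 0.241 0.14 ] min [0.519 0.23  0.135] max [0.581 0.25  0.147]
scene blue [278, 159, 39, 37, 678] [0.347 0.058 0.036] min [ 0.281 -0.013  0.013] max [0.401 0.121 0.046]
scene blue [279, 198, 21, 16, 49] [0.47  0.098 0.02 ] min [0.463 0.052 0.013] max [0.478 0.148 0.032]
scene blue [246, 212, 84, 46, 410] [0.585 0.212 0.066] min [ 0.502 -0.002  0.009] max [0.629 0.28  0.135]
scene blue [330, 270, 28, 22, 231] [0.632 0.442 0.035] min [ 0.606  0.389 -0.001] max [0.677 0.483 0.093]
scene red [187, 120, 18, 18, 86] [ 0.445 -0.393  0.141] min [ 0.434 -0.444  0.129] max [ 0.455 -0.343  0.154]
scene yellow [189, 117, 22, 16, 62] [ 0.428 -0.388  0.151] min [ 0.404 -0.44   0.14 ] max [ 0.444 -0.337  0.161]
scene yellow [209, 134, 23, 
[... 1515 characters left out ...]
.704 -0.342  0.021] max [ 0.734 -0.259  0.041]
top yellow [162, 164, 26, 31, 428] [0.552 0.216 0.136] min [0.5   0.176 0.121] max [0.604 0.258 0.145]
top yellow [294, 191, 30, 13, 155] [ 0.5   -0.277  0.084] min [ 0.474 -0.326  0.045] max [ 0.525 -0.221  0.126]
top yellow [328, 197, 30, 12, 133] [ 0.481 -0.403  0.077] min [ 0.455 -0.455  0.046] max [ 0.503 -0.348  0.12 ]
top yellow [292, 201, 33, 15, 257] [ 0.447 -0.264  0.144] min [ 0.426 -0.317  0.131] max [ 0.468 -0.212  0.158]
top yellow [328, 208, 32, 14, 222] [ 0.425 -0.389  0.146] min [ 0.402 -0.442  0.133] max [ 0.445 -0.338  0.159]
top yellow [159, 228, 19, 20, 287] [0.348 0.247 0.059] min [0.317 0.216 0.05 ] max [0.379 0.277 0.067]
```

View pics/crop0.png

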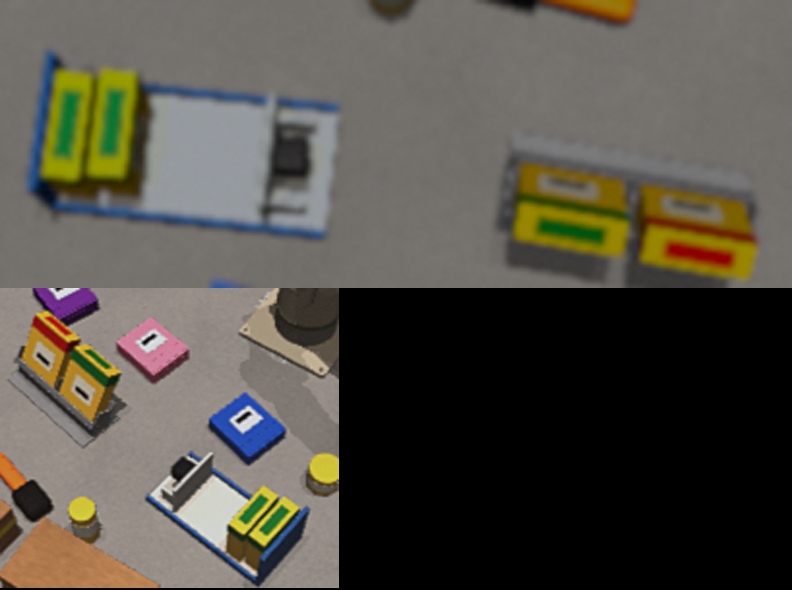

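Run:
```python
from h import *
A=[];
for n in("scene","top"):
    c=dict(np.load(n+"0.npz"));P=cloud(c).reshape(-1,3);H=hsv(c).reshape(-1,3)
    A.append(np.c_[P,H][c["z_map"].ravel()>0])
for n,D in zip(("scene","top"),A):
    x,y,z,h,s,v=D.T
    box=(x>.42)&(x<.68)&(y>-.1)&(y<.34)
    blue=box&(h>100)&(h<118)&(s>100)
    def fit(m,ax=1):
        q=D[m][:,:2]; 
        for _ in range(3):
            p=np.polyfit(q[:,ax],q[:,1-ax],1);r=q[:,1-ax]-np.polyval(p,q[:,ax]);q=q[abs(r)<2.2*r.std()+1e-4]
        return p.round(4),len(q),r.std().round(4)
    print(n,"lip far",fit(blue&(z<.035)&(x>.58)&(y<.18)),"near",fit(blue&(z<.035)&(x<.51)&(y<.2)))
    print(" wall",fit(blue&(z>.1),0), D[blue&(z>.1),:3].mean(0).round(4))
    top=box&(h>20)&(h<80)&(s>100)&(z>.125)
    gr=top&(h>45)
    print(" row1 green",fit(gr&(y>.217),0),"row2",fit(gr&(y<.217),0))
    q=D[box&(y<.06)&(z>.09)&(s<60)];print(" stop plate",len(q),q[:,:3].mean(0).round(4), np.polyfit(q[:,0],q[:,1],1).round(3) if len(q)>5 else "")
    q=D[box&(y<.06)&(z>.055)&(v<70)];print(" handle",len(q),q[:,:3].mean(0).round(4),q[:,:3].min(0).round(3),q[:,:3].max(0).round(3))
    for yy in (-.265,-.391):
        q=D[(x<.47)&(x>.39)&(abs(y-yy)<.06)&(s>150)&(z>.12)&(h>20)&(h<80)]
        print(" stand top face",len(q),q[:,:3].mean(0).round(4),cv2.minAreaRect(q[:,:2].astype(np.float32)))
```

```text
scene lip far (array([0.1062, 0.5996]), 108, np.float64(0.0021)) near (array([0.1125, 0.4589]), 56, np.float64(0.0022))
 wall (array([-0.1035,  0.3293]), 121, np.float64(0.0033)) [0.5621 0.2699 0.1269]
 row1 green (array([-0.0817,  0.2858]), 80, np.float64(0.0052)) row2 (array([-0.087,  0.244]), 78, np.float64(0.0052))
 stop plate 156 [0.5345 0.0334 0.0991] [-0.076  0.074]
 handle 189 [0.5384 0.0333 0.0839] [0.481 0.001 0.056] [0.594 0.054 0.103]
 stand top face 231 [ 0.4535 -0.2679  0.1464] ((0.44559797644615173, -0.26393499970436096), (0.1112082302570343, 0.048876263201236725), 89.80459594726562)
 stand top face 81 [ 0.4326 -0.3884  0.1457] ((0.4321775436401367, -0.39051514863967896), (0.11161854863166809, 0.05661061033606529), 80.6169662475586)
top lip far (array([0.1041, 0.5991]), 76, np.float64(0.0018)) near (array([0.1046, 0.4597]), 98, np.float64(0.002))
 wall (array([-0.103 ,  0.3243]), 99, np.float64(0.0023)) [0.5553 0.2671 0.1278]
 row1 green (array([-0.1009,  0.2948]), 73, np.float64(0.0044)) row2 (array([-0.0973,  0.2484]), 76, np.float64(0.0044))
 stop plate 161 [0.533  0.0292 0.0986] [-0.055  0.059]
 handle 122 [0.5276 0.0172 0.0903] [ 0.477 -0.001  0.056] [0.552 0.044 0.102]
 stand top face 359 [ 0.4477 -0.2666  0.146 ] ((0.4462227523326874, -0.26534226536750793), (0.11372704058885574, 0.04765097051858902), 88.89276885986328)
 stand top face 230 [ 0.4256 -0.3878  0.1459] ((0.4327099621295929, -0.3923243284225464), (0.11067121475934982, 0.05507046729326248), 80.81904602050781)
```

>>> step_arm(
  delta_pos=[
    [0.62,-1,0],
    [0.62,-1,0],
    [0.62,-1,0],
    [0.62,-1,0],
    [0.62,-1,0],
    [0.62,-1,0],
    [0.62,-1,0],
    [0.62,-1,0],
    [0.62,-1,0],
    [0.62,-1,0],
    [0.62,-1,0],
    [0.62,-1,0],
  ],
  turn=[-0.4,-0.4,-0.4,-0.4,-0.4,-0.4,-0.4,-0.4,-0.4,-0.4,-0.4,-0.4],
  grip=0,
  newtons=20,
)

```text
time: 1.3
ee_pos: [0.4566, 0.2617, 0.2226]
eef_rot: [0.491, 0.871, 0.0, 0.0]
ft_force: [0.1, 0.9, -0.2]
width: 0.0871
grip_force: 0.0
```

>>> step_arm(
  delta_pos=[
    [0,-1,0],
    [0,-1,0],
    [0,-1,0],
    [0,-1,0],
    [0,-1,0],
    [0,-1,0],
    [0,-1,0],
    [0,-1,0],
    [0,-1,0],
    [0,-1,0],
    [0,0,0],
    [0,0,0],
  ],
  turn=[-0.6,-0.6,-0.6,-0.6,-0.6,-0.6,-0.6,-0.6,-0.6,-0.6,0,0],
)

```text
time: 2.5
ee_pos: [0.4555, 0.0131, 0.2226]
eef_rot: [0.766, 0.643, 0.0, -0.0]
ft_force: [-0.4, 0.8, -0.5]
width: 0.0868
grip_force: 0.0
```

>>> step_arm(
  delta_pos=[
    [0,-1,0],
    [0,-1,0],
    [0,-1,0],
    [0,-1,0],
    [0,-1,0],
    [0,-1,0],
    [0,-1,0],
    [0,-1,0],
    [0,-1,0],
    [0,-1,0],
    [0.04,-1,0],
    [0,-0.2,0],
  ],
  turn=[0,0,0,0,0,0,0,0,0,0,0,0],
)

```text
time: 3.7
ee_pos: [0.4563, -0.2681, 0.2225]
eef_rot: [0.766, 0.643, -0.001, 0.0]
ft_force: [0.2, 0.1, -0.5]
width: 0.0874
grip_force: 0.0
```

>>> step_arm(
  delta_pos=[
    [0,0,-0.9],
    [0,0,-0.9],
    [0,0,-0.9],
    [0,0,-0.9],
    [0,0,-0.6],
    [0,0,-0.44],
    [0,0,0],
  ],
  turn=[0,0,0,0,0,0,0],
)

```text
time: 4.4
ee_pos: [0.4561, -0.2649, 0.1053]
eef_rot: [0.765, 0.645, -0.001, -0.001]
ft_force: [-0.6, 0.6, 0.9]
width: 0.087
grip_force: 0.0
```

Run:
```python
from bench import *
from h import *
c=camera("scene");b=c["image"][80:220,150:310,::-1]
cv2.imwrite("pics/grasp.png",cv2.resize(b,None,fx=4,fy=4,interpolation=2))
s=read_state();print(s["ee_pos"],s["ft_force"])
```

```text
[ 0.45655902 -0.26542559  0.10637496] [-0.03910201  0.11093538  0.53351823]
```

View pics/grasp.png

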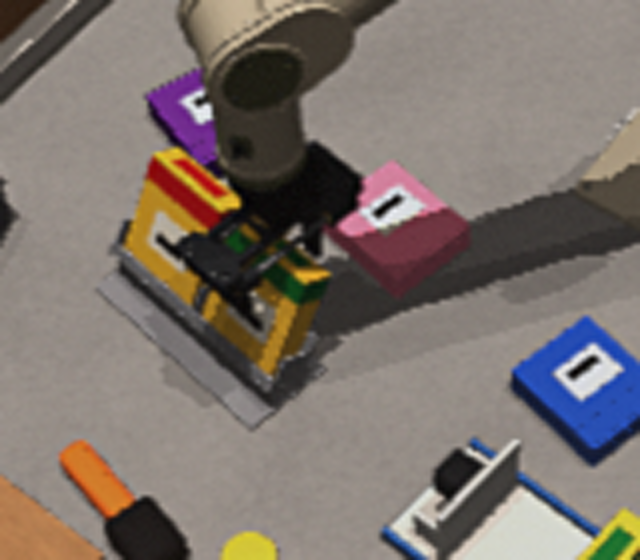

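The fingers straddle the green-banded carton around (250,270) in the crop, and nothing is touching. I'll close now.

>>> step_arm(
  delta_pos=[
    [0,0,0],
    [0,0,0],
    [0,0,0],
    [0,0,0],
    [0,0,0],
    [0,0,0],
  ],
  turn=[0,0,0,0,0,0],
  grip=1,
  newtons=20,
)

```text
time: 5.05
ee_pos: [0.4582, -0.2664, 0.1077]
eef_rot: [0.765, 0.644, 0.001, 0.002]
ft_force: [4.9, -0.7, 6.1]
width: 0.0588
grip_force: 17.7
```

>>> step_arm(
  delta_pos=[
    [0.22,-0.04,0.17],
    [0.22,-0.04,0.17],
    [0.22,-0.04,0.17],
    [0.22,-0.04,0.17],
    [0,0,0],
  ],
  turn=[0,0,0,0,0],
  newtons=25,
)

```text
time: 5.55
ee_pos: [0.4776, -0.2705, 0.1253]
eef_rot: [0.765, 0.644, -0.0, -0.001]
ft_force: [-13.4, 5.5, 27.5]
width: 0.0462
grip_force: 25.9
```

>>> step_arm(
  delta_pos=[
    [0.16,-0.03,0.2],
    [0.16,-0.03,0.2],
    [0.16,-0.03,0.2],
    [0,0,0.2],
    [0,0,0],
  ],
  turn=[0,0,0,0,0],
)

```text
time: 6.05
ee_pos: [0.4902, -0.2723, 0.1437]
eef_rot: [0.765, 0.644, -0.0, -0.0]
ft_force: [-0.7, 0.6, -2.5]
width: 0.0391
grip_force: 24.4
```

>>> step_arm(
  delta_pos=[
    [0,0,0.5],
    [0,0,0.8],
    [0,0,1],
    [0,0,1],
    [0,0,1],
    [0,0,1],
    [0,0,0.7],
    [0,0,0],
  ],
  turn=[0,0,0,0,0,0,0,0],
  newtons=30,
)

```text
time: 6.85
ee_pos: [0.4909, -0.273, 0.2962]
eef_rot: [0.765, 0.644, 0.001, 0.001]
ft_force: [0.6, -0.2, -3.3]
width: 0.0393
grip_force: 29.0
```

```bash
cat > look.py <<'E'
from bench import *
from h import *
import sys
def look(tag,s0,t0):
    s,t=s0,t0
    c=camera("scene");np.savez(tag+".npz",**c);x,y,w,hh=t
    b=c["image"][y:y+hh,x:x+w,::-1];f=min(800/w,600/hh,4)
    cv2.imwrite(f"pics/{tag}.png",cv2.resize(b,None,fx=f,fy=f,interpolation=2));return c
E
python3 - <<'E'
from look import *
c=look("lift",0,(150,60,200,150))
s=read_state();e=s["ee_pos"];print(e,s["ft_force"])
P=cloud(c);H=hsv(c);h,sa,v=cv2.split(H)
m=(c["z_map"]>0)&(h>14)&(h<80)&(sa>130)&(v>60)&(np.linalg.norm(P[...,:2]-e[:2],axis=-1)<.09)&(P[...,2]>.1)&(P[...,1]>-.35)
q=P[m];print(len(q),np.percentile(q,[2,50,98],axis=0).round(3))
E
```

```text
[ 0.49046601 -0.27260716  0.29437229] [-0.0285247  -0.01533222 -4.25149842]
366 [[ 0.471 -0.339  0.115]
 [ 0.508 -0.235  0.261]
 [ 0.523 -0.215  0.336]]
```

View pics/lift.png

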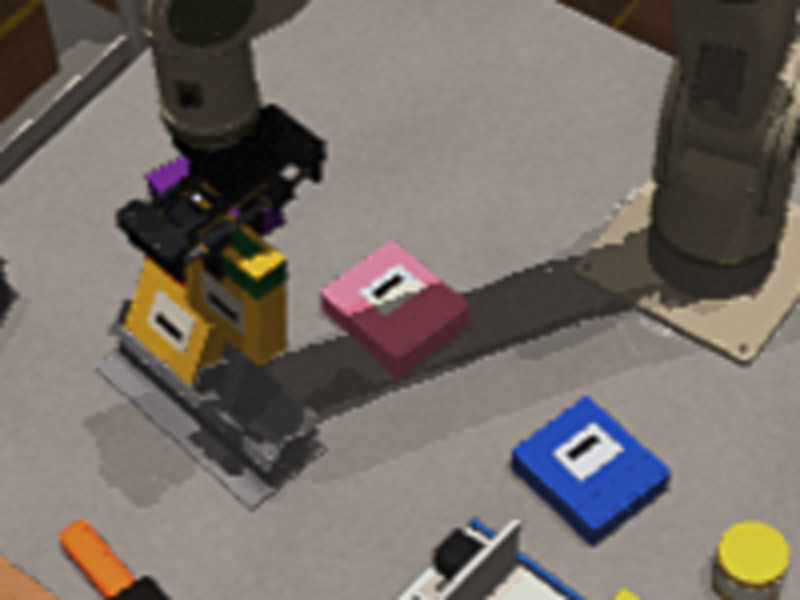

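Run:
```python
from h import *
c=dict(np.load("lift.npz"));P=cloud(c);H=hsv(c);h,sa,v=cv2.split(H)
e=np.array([.4905,-.2726,.295]);X=np.array([.985,-.172,0]);Y=np.array([.172,.985,0])
q=P-e;a=q@X;b=q@Y;z=P[...,2]
m=(c["z_map"]>0)&(h>12)&(h<85)&(sa>110)&(z>.16)&(abs(b)<.075)
top=m&(h>=20)&(abs(a)<.025)&(z>.31)
print("top",top.sum(),np.percentile(np.c_[a[top],b[top],z[top]],[3,50,97],axis=0).round(3).tolist(),np.polyfit(b[top],z[top],1))
side=m&(b>.04)&(abs(a)<.03)
for z0 in np.arange(.17,.35,.02):
    k=side&(abs(z-z0)<.01)
    if k.sum()>3: print(z0.round(2),k.sum(),"b",np.percentile(b[k],[10,50,90]).round(3),"a",np.percentile(a[k],[5,50,95]).round(3))
k=side&(b>.05); print("side b vs z",np.polyfit(z[k],b[k],1)); print("zmin",np.percentile(z[k],[0,2,5]))
f=m&(abs(a-.019)<.012)&(b<.065)
for b0 in np.arange(-.05,.07,.02):
    k=f&(abs(b-b0)<.01)
    if k.sum()>3: print("front b",b0.round(2),k.sum(),"z",np.percentile(z[k],[2,98]).round(3),"a/z slope",np.polyfit(z[k],a[k],1).round(3))
```

```text
top 193 [[-0.017, -0.017, 0.314], [0.003, 0.038, 0.33], [0.022, 0.059, 0.671]] [0.96361519 0.33565496]
0.21 27 b [0.046 0.055 0.059] a [-0.008  0.016  0.025]
0.23 29 b [0.043 0.055 0.059] a [-0.007  0.015  0.024]
0.25 32 b [0.049 0.055 0.059] a [-0.008  0.013  0.023]
0.27 31 b [0.045 0.056 0.058] a [-0.01   0.011  0.02 ]
0.29 33 b [0.048 0.055 0.058] a [-0.012  0.008  0.019]
0.31 34 b [0.047 0.055 0.059] a [-0.013  0.006  0.018]
0.33 50 b [0.044 0.052 0.057] a [-0.018  0.002  0.015]
side b vs z [-0.00368122  0.05680303]
zmin [0.20106705 0.20515121 0.21112141]
front b -0.05 15 z [0.209 0.265] a/z slope [-0.066  0.037]
front b -0.03 43 z [0.204 0.305] a/z slope [-0.043  0.033]
front b -0.01 31 z [0.205 0.421] a/z slope [-0.041  0.034]
front b 0.01 60 z [0.206 0.469] a/z slope [-0.019  0.025]
front b 0.03 80 z [0.206 0.499] a/z slope [-0.007  0.02 ]
front b 0.05 137 z [0.207 0.677] a/z slope [0.005 0.016]
```

>>> step_arm(
  delta_pos=[
    [0.12,0.5,0],
    [0.12,0.9,0],
    [0.12,1,0],
    [0.12,1,0],
    [0.12,1,0],
    [0.12,1,0],
    [0.12,1,0],
    [0.12,1,0],
    [0.12,1,0],
    [0.12,1,0],
    [0.12,1,0],
    [0.12,1,0],
  ],
  turn=[0.5,0.85,0.85,0.85,0.85,0.85,0.85,0.85,0.85,0.85,0.85,0.85],
  newtons=40,
)

```text
time: 8.1
ee_pos: [0.5256, 0.0147, 0.2922]
eef_rot: [0.272, 0.962, -0.0, -0.001]
ft_force: [-0.5, -0.5, -3.0]
width: 0.0389
grip_force: 38.7
```

>>> step_arm(
  delta_pos=[
    [0.12,1,0],
    [0.12,1,0],
    [0.12,1,0],
    [0.12,0.6,0],
    [0.08,0.16,0],
    [0,0,0],
  ],
  turn=[0.85,0.85,0.85,0.85,0.42,0],
)

```text
time: 8.7
ee_pos: [0.5395, 0.1084, 0.292]
eef_rot: [0.048, 0.999, -0.0, -0.001]
ft_force: [-0.6, 0.0, -4.1]
width: 0.0388
grip_force: 38.7
```

Run:
```python
from look import *
c=look("over",0,(200,120,150,112))
s=read_state();e=s["ee_pos"];q=s["eef_rot"];print(e,q,s["width"])
P=cloud(c);H=hsv(c);h,sa,v=cv2.split(H)
A=np.array([.1035,.9946,0]);B=np.array([.9946,-.1035,0]);d=P-e;a=d@A;b=d@B;z=P[...,2]
m=(c["z_map"]>0)&(h>12)&(h<85)&(sa>110)&(z>.16)&(abs(b)<.075)&(abs(a)<.035)
print(np.percentile(np.c_[a[m],b[m],z[m]],[2,50,98],axis=0).round(3).tolist())
for z0 in np.arange(.17,.35,.02):
    k=m&(abs(z-z0)<.01)
    if k.sum()>3: print(z0.round(2),k.sum(),"b",np.percentile(b[k],[3,50,97]).round(3),"a",np.percentile(a[k],[3,50,97]).round(3))
```

```text
[0.53966329 0.10743314 0.29233223] [ 4.97958902e-02  9.98758806e-01 -4.70743525e-04 -9.97075419e-04] 0.03896811294945495
[[-0.017, -0.044, 0.202], [0.017, 0.037, 0.295], [0.031, 0.055, 0.399]]
0.19 4 b [0.051 0.051 0.052] a [-0.004  0.004  0.021]
0.21 71 b [-0.044  0.027  0.054] a [-0.005  0.029  0.032]
0.23 62 b [-0.045  0.038  0.054] a [-0.006  0.028  0.031]
0.25 37 b [0.025 0.049 0.055] a [-0.006  0.025  0.029]
0.27 44 b [0.024 0.051 0.055] a [-0.009  0.018  0.027]
0.29 53 b [0.009 0.045 0.054] a [-0.007  0.023  0.026]
0.31 56 b [0.011 0.049 0.055] a [-0.019  0.017  0.024]
0.33 153 b [-0.041  0.029  0.053] a [-0.016  0.002  0.021]
```

View pics/over.png

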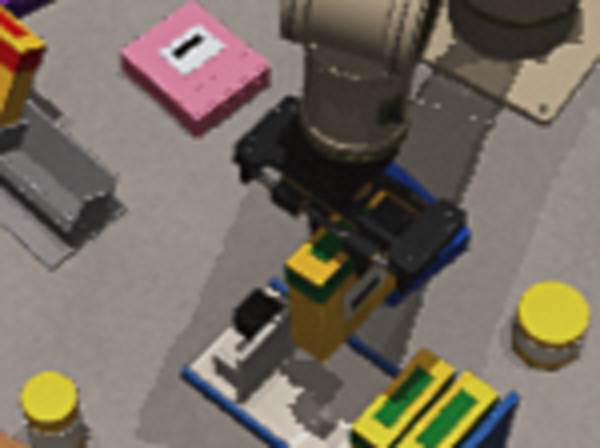

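>>> step_arm(
  delta_pos=[
    [0,0,-0.7],
    [0,0,-1],
    [0,0,-1],
    [0,0,-1],
    [0,0,-1],
    [0,0,-1],
    [0,0,-0.9],
    [0,0,-0.5],
    [0,0,-0.2],
    [0,0,0],
  ],
  turn=[0,0,0,0,0,0,0,0,0,0],
)

```text
time: 9.75
ee_pos: [0.5403, 0.1065, 0.111]
eef_rot: [0.051, 0.999, -0.0, -0.0]
ft_force: [-0.4, -0.6, -3.1]
width: 0.0391
grip_force: 38.7
```

>>> step_arm(
  delta_pos=[
    [0,0,-0.08],
    [0,0,-0.08],
    [0,0,0],
  ],
  turn=[0,0,0],
)

```text
time: 10.05
ee_pos: [0.5407, 0.1068, 0.1074]
eef_rot: [0.051, 0.999, 0.0, 0.0]
ft_force: [0.1, 1.0, -3.8]
width: 0.039
grip_force: 38.7
```

>>> step_arm(
  delta_pos=[
    [0,0,-0.08],
    [0,0,-0.08],
    [0,0,0],
  ],
  turn=[0,0,0],
)

```text
time: 10.35
ee_pos: [0.5414, 0.1087, 0.1051]
eef_rot: [0.05, 0.999, 0.002, 0.001]
ft_force: [-3.9, 3.4, 11.9]
width: 0.0383
grip_force: 39.4
```

>>> step_arm(
  delta_pos=[
    [0,0,-0.08],
    [0,0,0],
  ],
  turn=[0,0],
)

```text
time: 10.55
ee_pos: [0.5418, 0.1103, 0.1044]
eef_rot: [0.049, 0.999, 0.003, 0.002]
ft_force: [-8.6, 6.9, 22.0]
width: 0.0381
grip_force: 39.8
```

>>> step_arm(
  delta_pos=[
    [0,0,0.06],
    [0,0,0],
  ],
  turn=[0,0],
  newtons=10,
)

```text
time: 10.75
ee_pos: [0.5416, 0.1082, 0.1043]
eef_rot: [0.05, 0.999, 0.001, 0.001]
ft_force: [-2.1, 3.6, 10.4]
width: 0.0383
grip_force: 10.0
```

>>> step_arm(
  delta_pos=[
    [0,0,0],
    [0,0,0],
    [0,0,0],
    [0,0,0],
    [0,0,0],
  ],
  turn=[0,0,0,0,0],
  grip=0.33,
)

```text
time: 11.25
ee_pos: [0.5404, 0.1064, 0.1024]
eef_rot: [0.051, 0.999, -0.0, -0.0]
ft_force: [0.7, -0.1, 0.7]
width: 0.0577
grip_force: 0.0
```

Run:
```python
from look import *
c=look("placed",0,(200,120,150,112))
s=read_state();e=s["ee_pos"];print(e,s["ft_force"],s["width"])
P=cloud(c);H=hsv(c);h,sa,v=cv2.split(H)
A=np.array([.1035,.9946,0]);B=np.array([.9946,-.1035,0]);a=P@A;b=P@B-.5264;z=P[...,2]
m=(c["z_map"]>0)&(h>12)&(h<85)&(sa>110)&(abs(b)<.075)&(a>.12)&(a<.215)&(z>.0)
for z0 in np.arange(.01,.15,.02):
    k=m&(abs(z-z0)<.01)
    if k.sum()>3: print(z0.round(2),k.sum(),"t",np.percentile(b[k],[3,50,97]).round(3),"s",np.percentile(a[k],[3,50,97]).round(3))
```

```text
[0.54041159 0.10647845 0.10240741] [0.20096027 0.22719787 0.58549751] 0.058094947703685715
0.01 15 t [-0.036 -0.01   0.053] s [0.157 0.188 0.199]
0.03 48 t [-0.035  0.034  0.054] s [0.156 0.188 0.19 ]
0.05 30 t [-0.005  0.051  0.056] s [0.153 0.185 0.19 ]
0.07 27 t [0.03  0.052 0.055] s [0.157 0.18  0.191]
0.09 33 t [0.012 0.051 0.055] s [0.154 0.188 0.191]
0.11 35 t [0.007 0.05  0.056] s [0.152 0.185 0.19 ]
0.13 117 t [-0.047  0.03   0.055] s [0.152 0.171 0.19 ]
```

View pics/placed.png

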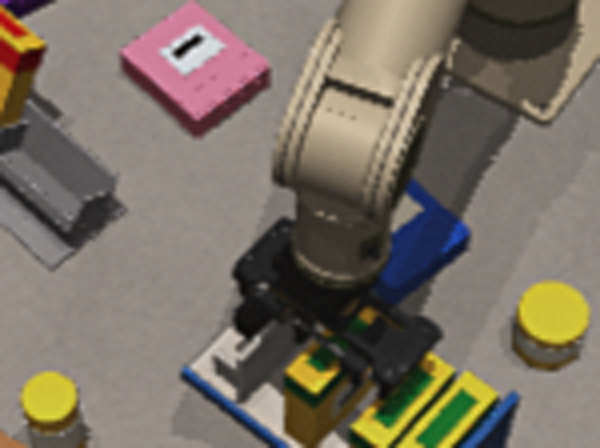

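>>> step_arm(
  delta_pos=[
    [0.04,0.2,0],
    [0,0.16,0],
    [0,0,0],
    [0,0,0.3],
    [0,0,0.6],
    [0,0,0.9],
    [0,0,1],
    [0,0,1],
    [0,0,1],
    [0,0,0.7],
    [0,0,0],
  ],
  turn=[0,0,0,0,0,0,0,0,0,0,0],
)

```text
time: 12.4
ee_pos: [0.5427, 0.1157, 0.2432]
eef_rot: [0.051, 0.999, 0.001, 0.002]
ft_force: [0.3, -0.7, -0.3]
width: 0.0584
grip_force: 0.0
```

>>> step_arm(
  delta_pos=[
    [-0.1,-0.7,0],
    [-0.1,-1,0],
    [-0.1,-1,0],
    [-0.1,-1,0],
    [-0.1,-1,0],
    [-0.1,-1,0],
    [-0.08,-0.74,0],
    [0,0,0],
  ],
  turn=[0,0,0,0,0,0,0,0],
  grip=1,
)

```text
time: 13.2
ee_pos: [0.5232, -0.0495, 0.2392]
eef_rot: [0.053, 0.999, -0.001, -0.001]
ft_force: [0.1, -0.5, -0.0]
width: 0.004
grip_force: 0.0
```

```bash
cat > meas.py <<'E'
from look import *
A=np.array([.1035,.9946,0]);B=np.array([.9946,-.1035,0])
def meas():
  for n in("scene","top"):
    c=camera(n);P=cloud(c);H=hsv(c);h,sa,v=cv2.split(H);a=P@A-.179;b=P@B-.5264;z=P[...,2]
    ok=(c["z_map"]>0)&(abs(b)<.075)&(a>-.16)&(a<.16)
    for nm,m in(("yel/green top",ok&(h>18)&(h<85)&(sa>110)&(z>.125)&(z<.15)),("plate",ok&(sa<60)&(v>75)&(z>.085)&(z<.112)),("handle",ok&(v<70)&(z>.085)&(z<.105)&(abs(b)<.025))):
        q=np.sort(a[m]);
        if len(q)>5: print(n,nm,len(q),"y",np.percentile(q,[3,50,97]).round(3),"x",np.percentile(b[m],[3,97]).round(3))
    g=ok&(h>45)&(h<85)&(sa>100)&(z>.125)&(z<.15)
    print(" green y hist",np.histogram(a[g],bins=np.arange(-.05,.15,.01))[0])
  s=read_state();print(s["time"],s["ee_pos"],s["ee_pos"]@A-.179,s["ee_pos"]@B-.5264,s["width"])
  return
E
python3 -c "
from meas import *
meas()"
```

```text
scene yel/green top 898 y [-0.024  0.077  0.136] x [-0.052  0.054]
scene plate 74 y [-0.089 -0.079  0.135] x [-0.058  0.057]
scene handle 114 y [-0.122 -0.099  0.153] x [-0.02   0.023]
 green y hist [ 0  0  0 38 36  5  8  0  0  0  0 26 45  9  3  9 42 28  6]
top yel/green top 964 y [-0.028  0.073  0.132] x [-0.053  0.052]
top plate 47 y [-0.086 -0.081  0.091] x [-0.06   0.002]
top handle 25 y [-0.09  -0.03   0.054] x [-0.022  0.021]
 green y hist [ 0  0  0 43 29  0  0  0  0  0  0 28 47  0  0  9 47 17  0]
13.3 [ 0.52385779 -0.04580193  0.23937913] -0.17033531461138035 -0.0006305413992016007 0.0016474446264949916
```

>>> step_arm(
  delta_pos=[
    [0,0,-0.7],
    [0,0,-1],
    [0,0,-1],
    [0,0,-1],
    [0,0,-1],
    [0,0,-1],
    [0,0,-0.5],
    [0,0,-0.24],
    [0,0,0],
  ],
  turn=[0,0,0,0,0,0,0,0,0],
)

```text
time: 14.2
ee_pos: [0.5243, -0.045, 0.0788]
eef_rot: [0.05, 0.999, -0.0, -0.0]
ft_force: [0.5, -0.1, -0.1]
width: 0.0004
grip_force: 0.0
```

>>> step_arm(
  delta_pos=[
    [0.04,0.4,0],
    [0.04,0.4,0],
    [0.04,0.4,0],
    [0.04,0.4,0],
    [0.04,0.4,0],
    [0,0,0],
  ],
  turn=[0,0,0,0,0,0],
)

```text
time: 14.8
ee_pos: [0.5298, 0.0066, 0.0792]
eef_rot: [0.05, 0.999, 0.0, 0.0]
ft_force: [-0.0, 0.1, 0.6]
width: 0.0006
grip_force: 0.0
```

Run:
```python
from meas import *
meas()
c=look("push",0,(215,150,120,90))
```

```text
scene yel/green top 896 y [-0.024  0.077  0.136] x [-0.051  0.055]
scene plate 28 y [-0.066 -0.06   0.152] x [-0.071  0.062]
scene handle 82 y [-0.106 -0.082  0.153] x [-0.019  0.023]
 green y hist [ 0  0  1 34 37  4  8  0  0  0  1 25 46  7  4  9 43 29  3]
top yel/green top 883 y [-0.02   0.079  0.132] x [-0.054  0.052]
top handle 9 y [0.053 0.053 0.054] x [-0.02   0.023]
 green y hist [ 0  0  0 31 30  0  0  0  0  0  0 30 46  0  0  8 49 15  0]
14.9 [0.52934523 0.00528641 0.0789492 ] -0.11895490595228222 -0.0004603771769167153 0.0006708648352283931
```

View pics/push.png

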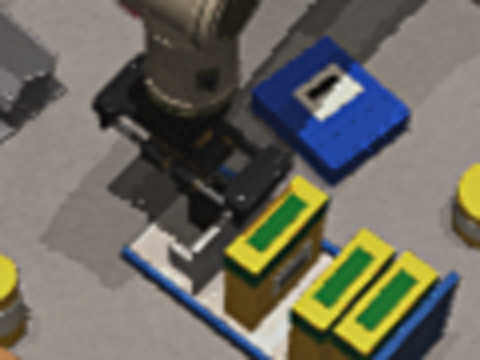

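>>> step_arm(
  delta_pos=[
    [0.03,0.3,0],
    [0.03,0.3,0],
    [0.03,0.3,0],
    [0.03,0.3,0],
    [0.03,0.3,0],
    [0.03,0.3,0],
    [0.03,0.3,0],
    [0.03,0.3,0],
    [0,0,0],
  ],
  turn=[0,0,0,0,0,0,0,0,0],
)

```text
time: 15.85
ee_pos: [0.5356, 0.0662, 0.079]
eef_rot: [0.05, 0.999, 0.0, 0.0]
ft_force: [-0.4, -0.1, 0.4]
width: 0.0007
grip_force: 0.0
```

>>> step_arm(
  delta_pos=[
    [0.02,0.16,0],
    [0.01,0.16,0],
    [0.02,0.16,0],
    [0,0,0],
  ],
  turn=[0,0,0,0],
)

```text
time: 16.25
ee_pos: [0.5366, 0.0767, 0.079]
eef_rot: [0.051, 0.999, -0.0, -0.0]
ft_force: [-0.4, -2.7, -0.4]
width: 0.0004
grip_force: 1.4
```

>>> step_arm(
  delta_pos=[
    [0.01,0.1,0],
    [0.01,0.1,0],
    [0,0,0],
  ],
  turn=[0,0,0],
)

```text
time: 16.55
ee_pos: [0.5371, 0.0813, 0.079]
eef_rot: [0.051, 0.999, -0.0, -0.0]
ft_force: [0.2, -4.6, 0.3]
width: 0.0006
grip_force: 2.2
```

>>> step_arm(
  delta_pos=[
    [0.01,0.08,0],
    [0,0,0],
  ],
  turn=[0,0],
)

```text
time: 16.75
ee_pos: [0.5373, 0.0828, 0.079]
eef_rot: [0.051, 0.999, -0.0, -0.0]
ft_force: [-2.2, -6.3, 1.4]
width: 0.0005
grip_force: 3.1
```

>>> step_arm(
  delta_pos=[
    [0.01,0.08,0],
    [0,0,0],
  ],
  turn=[0,0],
)

```text
time: 16.95
ee_pos: [0.5375, 0.0846, 0.0791]
eef_rot: [0.051, 0.999, -0.001, -0.0]
ft_force: [-1.7, -7.1, 1.1]
width: 0.0003
grip_force: 3.4
```

>>> step_arm(
  delta_pos=[
    [0.01,0.08,0],
    [0.01,0.04,0],
    [0,0,0],
  ],
  turn=[0,0,0],
)

```text
time: 17.25
ee_pos: [0.5378, 0.0875, 0.079]
eef_rot: [0.051, 0.999, -0.001, -0.001]
ft_force: [-3.5, -6.1, 2.9]
width: 0.0005
grip_force: 3.7
```

>>> step_arm(
  delta_pos=[
    [0.01,0.08,0],
    [0,0,0],
  ],
  turn=[0,0],
)

```text
time: 17.45
ee_pos: [0.5379, 0.089, 0.079]
eef_rot: [0.051, 0.999, -0.001, -0.001]
ft_force: [-3.0, -9.1, 3.9]
width: 0.0001
grip_force: 4.5
```

```bash
python3 -c "
from meas import *
meas()"
```

```text
scene yel/green top 730 y [0.034 0.093 0.138] x [-0.051  0.056]
scene plate 9 y [0.018 0.022 0.152] x [-0.071  0.059]
scene handle 67 y [-0.024 -0.001  0.153] x [-0.018  0.021]
 green y hist [ 0  0  0  0  0  0  0  0  5  4  1  1 36 42  1  3 43 34  3]
top yel/green top 598 y [0.053 0.101 0.134] x [-0.055  0.051]
 green y hist [ 0  0  0  0  0  0  0  0  0  0  0  0 47 35  0  2 44 24  0]
17.55 [0.53791184 0.08897144 0.07900981] -0.034835131285780224 -0.0006014328863070961 0.00028693968532544445
```

>>> step_arm(
  delta_pos=[
    [0.01,0.08,0],
    [0,0,0],
  ],
  turn=[0,0],
)

```text
time: 17.75
ee_pos: [0.5382, 0.0908, 0.079]
eef_rot: [0.051, 0.999, -0.001, -0.001]
ft_force: [-4.8, -9.8, 4.0]
width: 0.0008
grip_force: 4.8
```

>>> step_arm(
  delta_pos=[
    [0.01,0.08,0],
    [0,0,0],
  ],
  turn=[0,0],
)

```text
time: 17.95
ee_pos: [0.5383, 0.0928, 0.079]
eef_rot: [0.051, 0.999, -0.001, -0.001]
ft_force: [-4.4, -8.6, 4.2]
width: 0.0005
grip_force: 4.8
```

>>> step_arm(
  delta_pos=[
    [0.01,0.08,0],
    [0,0,0],
  ],
  turn=[0,0],
)

```text
time: 18.15
ee_pos: [0.5384, 0.0931, 0.079]
eef_rot: [0.052, 0.999, -0.002, -0.001]
ft_force: [-5.8, -14.8, 7.8]
width: 0.0008
grip_force: 7.6
```

>>> step_arm(
  delta_pos=[
    [0.01,0.08,0],
    [0,0,0],
  ],
  turn=[0,0],
)

```text
time: 18.35
ee_pos: [0.5383, 0.0931, 0.079]
eef_rot: [0.053, 0.999, -0.003, -0.002]
ft_force: [-8.2, -21.5, 10.4]
width: 0.0005
grip_force: 10.7
```

Hard stop reached, so the row is snug. I'll back off, rise and check.

>>> step_arm(
  delta_pos=[
    [-0.05,-0.3,0],
    [-0.1,-0.8,0],
    [-0.1,-0.8,0],
    [0,0,0.6],
    [0,0,1],
    [0,0,1],
    [0,0,1],
    [0,0,1],
    [0,-1,0.5],
    [0,-1,0],
    [0,-1,0],
    [0,0,0],
  ],
  turn=[0,0,0,0,0,0,0,0,0,0,0,0],
)

```text
time: 19.55
ee_pos: [0.5332, -0.0267, 0.207]
eef_rot: [0.053, 0.999, 0.0, 0.001]
ft_force: [0.1, -0.3, 0.3]
width: 0.0004
grip_force: 0.0
```

Run:
```python
from meas import *
meas()
c=look("end",0,(215,150,120,90))
```

```text
scene yel/green top 848 y [0.033 0.087 0.139] x [-0.052  0.054]
scene plate 15 y [-0.012  0.023  0.153] x [-0.072  0.06 ]
scene handle 86 y [-0.016  0.001  0.154] x [-0.018  0.019]
 green y hist [ 0  0  0  0  0  0  0  0  9 40 25  1 17 48 12  2 25 48  5]
top yel/green top 938 y [0.029 0.082 0.135] x [-0.053  0.052]
top plate 101 y [0.018 0.022 0.028] x [-0.056  0.055]
top handle 102 y [-0.02  -0.002  0.016] x [-0.02   0.017]
 green y hist [ 0  0  0  0  0  0  0  0 12 49 14  0 20 46  4  0 28 42  1]
19.65 [ 0.53335031 -0.02307796  0.20667364] -0.14675158647061765 0.006458785171458481 0.0002842551258673138
```

View pics/end.png

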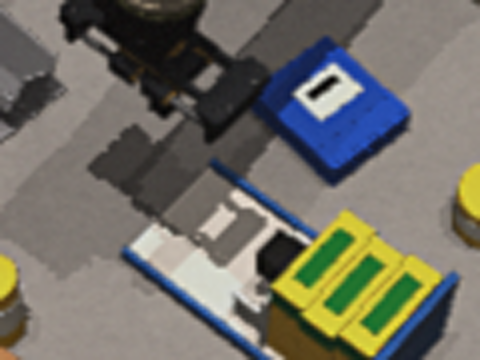

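The picture shows three green-banded cartons packed upright against the end wall at about (350,285). The plate is at y ≈ 0.022 with its face at about 0.026, and the robot is clear of everything. Handing in.

```bash
python3 -c "
from bench import *
print(close_job())"
```

```text
the job is handed in; nothing more can be done
None
```

I stood the green-banded carton in the rack, pushed the end stop until the three cartons were snug against the wall and upright, and handed the job in at about 20 s; no verdict was returned.

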